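# Clip the hand bearing compass onto the rail eye

### The arm

A 6-joint arm with a two-finger parallel gripper is mounted at the origin on the work surface. World frame = base frame: x ahead of the robot, y to its left, z up, the work surface at z = 0. Lengths are in mm, angles in rad, forces in N, time in s.
With the tool pointing down it reaches from about 400 to 925 mm from the base axis. Payload 12.5 kg.
Tool frame: the origin (TCP) lies on the centre line of the jaws, within the pads' length; the fingertips stand 14 mm ahead of it and the grasp point (between the pads) lies 5 mm behind it; z points along the fingers, y is the direction in which the jaws open and shut (so a half turn about z gives the same grasp; the last joint's range is limited). The gripper opens to 95 mm and grips with 3 to 60 N. Pads are 20 mm wide; open, the fingers measure 119 mm over their backs; the gripper's body (75 mm by 180 mm) begins 59 mm behind the grasp point.
Start: joints at [-1.422, 0.491, 1.559, -0, 1.092, -0.106], TCP at [157.555, -604.835, 194.561] pointing down, gripper open.
Joint ranges: [-3.1, 3.1], [-0.84, 2.19], [0.05, 2.79], [-1.13, 4.28], [0.06, 2.93], [-2.69, 2.69]. Speed limits (rad/s): [2.22, 2.22, 2.79, 3.14, 3.14, 3.14].

### API

Orientations are given as [roll, pitch, yaw] about the fixed x, y, z axes, in that order (R = Rz(yaw) Ry(pitch) Rx(roll)).
In Python, from cell import * gives the robot as it stands.
- The arm moves only by the tool play_rows, never from a script. Its argument "moves" is a list of rows, each a list of 7 numbers: the shift along the tool's x, y, z in m, then the turn, a rotation vector about the tool's x, y, z in rad, then the opening in per cent of the stroke, from 0 (shut) to 100 (fully open). In form: [[tx, ty, tz, ax, ay, az, claw], ...]. A call has 1 to 8 rows; each row shifts and turns the pose as measured when the row begins, along the tool's axes as they then stand; what a row does not reach is not made up. A row lasts 1/10 s, in which the tool goes at most 50 mm and 8.59 degrees, less where a joint would pass 70% of its speed; a pose out of reach is approached as far as the arm can. A call is refused whole if a number of a shift passes 0.05 or a number of a turn 0.15, either way. A call with a gripper value outside its range is refused whole. The fingers move at their own pace and stop on an object; the grip force is fixed at half the most. Time passes only in rows, so rows that do not move let the fingers close. It gives the time, the measured TCP pose, the force and the opening at its end, in the units of the state.
- state(): the state, without advancing time (a new reading comes with each control period).
- read_camera(name): name is "side" or "top" or "wrist"; returns a dict with "img" (420x560x3 uint8, red, green, blue), "fx", "fy", "cx", "cy" (pixels), "R" (3x3) and "t" (3): a world point X has camera coordinates R X + t. Camera axes: x right, y down, z forward; pixel columns grow to the right and rows downward; lengths in mm; the calibration is good to about 2 mm. A picture is of the moment at which its call begins. There is no depth.
- job_done(): hands the job in, once; it reports no verdict.
The state is a dict: "t": time; "joints": joint angles; "qvel": joint speeds; "tau": joint torques, N m; "eef_pos": TCP position; "tcp_rot": TCP orientation; "ft_force": force on the tool from outside, world axes, zero at the start; "moment": the same for the moment, N m; "opening": opening from 0.0 (shut) to 1.0 (fully open).
Only numpy, scipy, OpenCV 4.12 (cv2) and the standard library are available. Lean on these libraries where they do the work, as an engineer would, in place of code of your own. Each camera call takes 0.05 s, during which the arm holds its last target.

### The job

Lift the brass hand bearing compass out of its wooden cradle and clip it onto the brass eye on the peg rail: press its snap hook down over the eye's front bar until the sprung gate is pushed in and flicks shut beneath the bar. Then let go, so that the compass hangs still from the eye with the gate closed. Leave the blue sphere, the lamp chimney and the green pin where they are.

Things in the scene. Friction and masses are not known exactly. Their poses are not given: they have to be found in the camera images.
- compass: Brass hand bearing compass with a rigid snap hook on top, 189 mm tall, about 0.26 kg, upright in the cradle. Origin: centre of its foot's underside (foot 30 x 44 x 12 mm); z up, x towards the hook's nose. Round case 56 mm across, 28 mm thick along x, its collar ending at z = 66 mm. The hook is 8 mm round bar in the x-z plane.
- tab (a point): Centre of the flat finger tab above the hook's bow, 169 mm above the compass's origin: 26 mm along the compass's x, 12 mm thick along its y, 40 mm high (20 mm above and below this point). Grip it across its 12 mm thickness.
- hook_seat (a point): Point inside the hook where the middle of the eye's bar lies when hung: compass x = 0, z = 139 mm, just under the bow. Axes as the compass. The shank's centreline is at x = -20 mm, the nose's at x = +20 mm; the mouth between them is 32 mm wide and opens downwards.
- under_gate (a point): Point below the mouth: compass x = 0, z = 82 mm. Axes as the compass. Here is an open space between the collar (z = 66 mm) and the shut gate's and nose tip's underside (z = 99 to 101 mm), closed by the shank at -x but free on the nose side: the eye's bar can pass in level from +x, then up through the gate.
- gate (a joint): Steel gate, a 5 mm bar 32 mm long, hinged on the shank (compass x = -18, z = 102 mm), its end beside the nose. 0 = shut, level across the mouth; positive = swung up into the hook, at most 1.25 rad. Opens only upwards; a spring (about 4 N to start) shuts it. A bar pushed up clears it once its centre is about z = 122 to 131 mm up; the gate then snaps to 0 below it.
- cradle: Fixed dark wooden tray that holds the compass's foot: 50 x 62 mm outside, 22 mm high, walls and floor 6 mm. Origin: centre of its underside on the bench; it turns with the compass.
- rail: Fixed pine peg rail at the back of the bench: board 660 mm long (its y), 18 mm thick, from 152 to 188 mm high, on two end posts 188 mm high behind it. Pegs 55 mm long stick out to the front at y = -270, -180, +180, +270 mm, 175 mm high. Origin: on the bench below the board's middle; x points away from the robot.
- eye: Fixed brass eye on the rail's front face, between the inner pegs. Origin: on the rail's face at the eye's centre, 175 mm above the bench; x points into the rail (away from the robot), y along it. A flat-lying loop of 8 mm bar: its opening is level, 44 mm along y and 34 mm along x.
- eye_bar (a point): Centre of the eye's front bar (8 mm round, straight for 32 mm along the eye's y), 64 mm in front of the rail's face, 175 mm above the bench. The hook's nose goes down through the opening behind this bar, with its shank in front of it.
- sphere: Bystander: blue painted soft-iron sphere, 64 mm in diameter, resting on a small square wooden frame. Origin: centre of its underside as it starts.
- chimney: Bystander: frosted glass lamp chimney standing upright, 68 mm across at its widest, 135 mm high. Origin: centre of its underside.
- pin: Bystander: green bronze gimbal pin lying on the bench, 62 mm long, square head 24 mm across and a 24 mm collar at the other end. Origin: on the bench below its middle as it starts.
Things that resemble listed ones, but are neither listed nor needed, are in the scene too. Leave any pink, turquoise or white look-alike of the cradle alone.

How it is judged:
By the outcome, as a careful person would: the job done as asked, in the order asked, and still so for the second after the job is handed in, with the robot touching nothing.
It also fails if it takes over 38 s, if anything falls off the work surface, if the arm or the gripper's body presses on something with over 40 N, if the wrist force passes 120 N, or if a joint passes its speed limit or range.

## Working session

There is one attempt and no reset: what is moved stays moved. The work goes in short steps, Python scripts to look and compute and a tool call to move; the robot and the scene stay as the last step left them, time stands still between calls to the robot, and variables do not carry over. Pictures are saved under pics/ and viewed, and the job is handed in when it is done.

Besides the shell and the picture viewer there is one more tool, called after "Request:" by a JSON object that holds its "method" and its "body". play_rows: Moves the arm, as the interface text tells. Its arguments: {"type":"object","properties":{"moves":{"type":"array"}},"required":["moves"]}

```bash
mkdir -p pics; ls
python3 - <<'E'
from cell import *
import cv2
s=state(); print(s)
for n in ["side","top","wrist"]:
    c=read_camera(n); cv2.imwrite(f"pics/{n}0.png",c["img"][:,:,::-1]); print(n,c["fx"],c["fy"],c["cx"],c["cy"],c["R"],c["t"])
E
```

```text
pics
{'t': 0.0, 'joints': array([-1.42158079e+00,  4.91562178e-01,  1.55948002e+00,  1.75482685e-05,
        1.09169023e+00, -1.05620635e-01]), 'qvel': array([-1.16565207e-03,  1.38565605e-04,  1.20661836e-03, -1.09671509e-03,
        3.58069778e-06,  1.00666749e-03]), 'tau': array([-1.27389278e-03, -6.12649012e+01, -2.58183253e+01,  6.92481827e-02,
        4.82446072e-02, -1.12780137e-04]), 'eef_pos': array([ 157.52654185, -604.53444582,  193.94960946]), 'tcp_rot': array([-3.14046087e+00, -1.35636138e-04,  2.54827997e-01]), 'ft_force': array([ 0.20944558,  0.46332085, -0.03347433]), 'moment': array([-0.02625963,  0.04527226, -0.01591741]), 'opening': 1.001538035496571}
side 448.54698073032415 448.54698073032415 278.6429600320344 213.61000784487322 [[-0.92869578 -0.37075814 -0.00790803]
 [-0.23272643  0.59928367 -0.76596181]
 [ 0.28872573 -0.70950509 -0.64283744]] [492.35671793 220.05218468 801.43831873]
top 415.0061706492735 415.0061706492735 269.99031380183345 203.4888408975791 [[-0.01111585 -0.99988314 -0.01049503]
 [-0.99551598  0.01205209 -0.09382257]
 [ 0.0939381   0.00940506 -0.99553362]] [ 34.35331495 549.85763975 907.65228507]
wrist 374.27189809872624 374.27189809872624 281.33042661088564 205.0900892633283 [[ 0.25245154 -0.96760634 -0.00248898]
 [-0.93139669 -0.24369985  0.27038971]
 [-0.26223736 -0.06594207 -0.96274774]] [-623.3085429   -32.85264199  392.98764576]
```

View pics/side0.png

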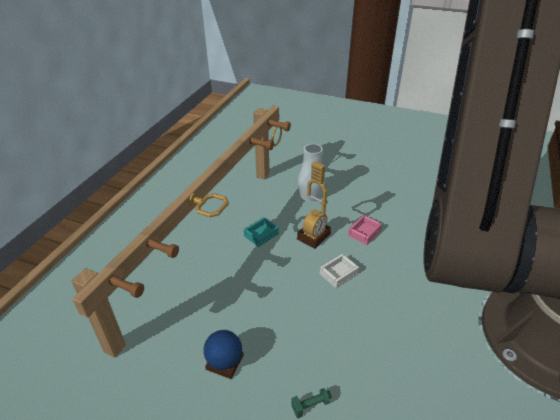

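View pics/top0.png

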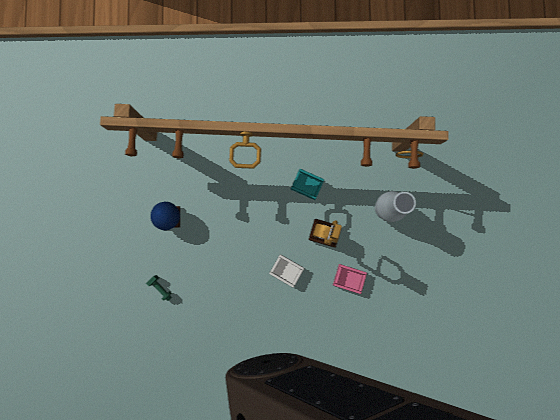

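View pics/wrist0.png

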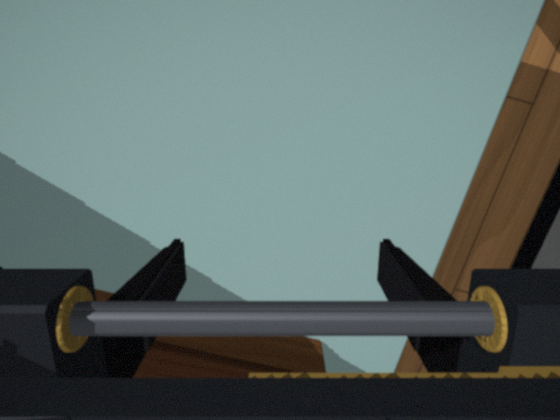

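The side view has the eye at about (209,205) and the compass at about (316,215). The top view has the eye at (245,153) and the compass at (325,232). I'll zoom in on both.

Run:
```python
import cv2
s=cv2.imread("pics/side0.png");t=cv2.imread("pics/top0.png")
def crop(im,x,y,w,h,k,n):
    cv2.imwrite(n,cv2.resize(im[y:y+h,x:x+w],None,fx=k,fy=k,interpolation=cv2.INTER_CUBIC))
crop(s,285,150,60,100,6,"pics/sc.png");crop(s,180,180,60,45,10,"pics/se.png")
crop(t,300,200,60,55,10,"pics/tc.png");crop(t,220,120,60,55,10,"pics/te.png")
a=cv2.imread
import numpy as np
cv2.imwrite("pics/m1.png",np.hstack([a("pics/sc.png")[:450],np.zeros((450,10,3),np.uint8)]) if 0 else a("pics/sc.png"))
```

```text
(no output)
```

View pics/sc.png

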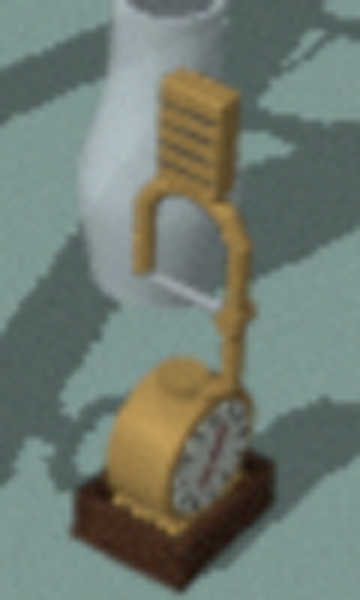

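View pics/se.png

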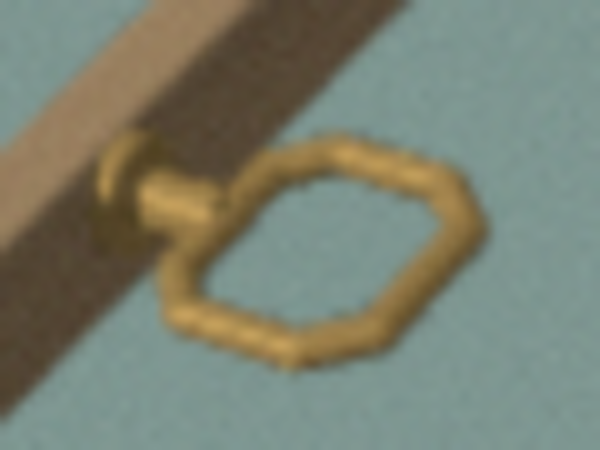

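View pics/tc.png

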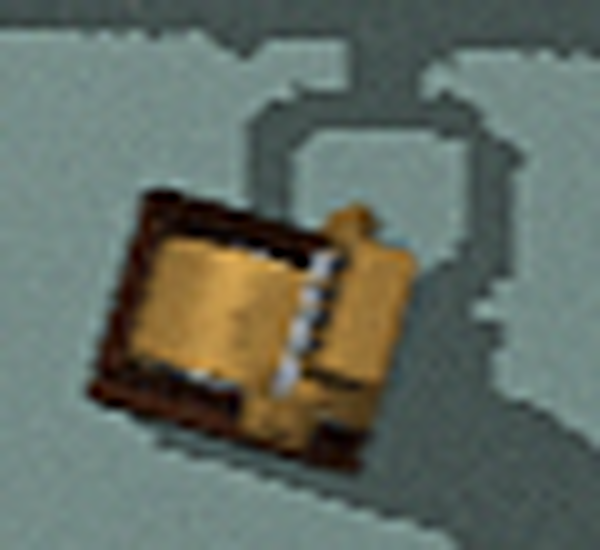

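View pics/te.png

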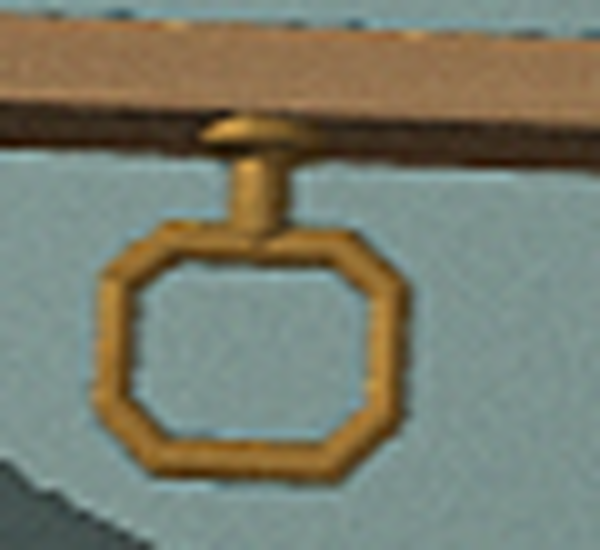

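```bash
cat > h.py <<'E'
import numpy as np,cv2
from scipy.optimize import least_squares
def proj(c,X):
    X=np.atleast_2d(np.asarray(X,float)); p=X@c["R"].T+c["t"]
    return np.c_[c["fx"]*p[:,0]/p[:,2]+c["cx"],c["fy"]*p[:,1]/p[:,2]+c["cy"]]
def rz(a): return np.array([[np.cos(a),-np.sin(a),0],[np.sin(a),np.cos(a),0],[0,0,1]])
def up(px,off,k): return (np.asarray(px,float)+.5)/k-.5+np.asarray(off)
def box(x0,x1,y0,y1,z0,z1):
    P=[(x,y,z) for x in(x0,x1) for y in (y0,y1) for z in (z0,z1)]
    return [(P[i],P[j]) for i in range(8) for j in range(i+1,8) if bin(i^j).count("1")==1]
def overlay(c,x,y,w,h,k,segs,name):
    im=cv2.resize(c["img"][y:y+h,x:x+w,::-1].copy(),None,fx=k,fy=k,interpolation=cv2.INTER_CUBIC)
    for a,b,col in segs:
        p=(proj(c,[a,b])-[x,y]+.5)*k-.5
        cv2.line(im,*[tuple(int(v) for v in q) for q in p],col,1,cv2.LINE_AA)
    cv2.imwrite(name,im)
def compass_segs(R,o,cr=True):
    L=[]
    f=lambda p:R@np.array(p,float)+o
    for s in box(-13,13,-6,6,149,189): L.append((f(s[0]),f(s[1]),(255,0,0)))
    for a in (0,):
        th=np.linspace(0,np.pi,13); pts=[(-20,0,66),(-20,0,123)]+[(-20*np.cos(t),0,123+20*np.sin(t)) for t in th]+[(20,0,101)]
        L+= [(f(p),f(q),(0,0,255)) for p,q in zip(pts,pts[1:])]
    return L
E
python3 - <<'E'
from cell import *
from h import *
import pickle
s=read_camera("side");t=read_camera("top")
pickle.dump((s,t),open("c0.pkl","wb"))
S=lambda q:up(q,(285,150),6); T=lambda q:up(q,(300,200),10)
# cradle local (x,y,z)
obs=[(t,(25,31,22),T((143,190))),(t,(-25,31,22),T((90,395))),(t,(-25,-31,22),T((360,468))),
 (s,(25,31,22),None)]
# side: corners
obs=obs[:3]+[(s,(25,-31,22),None)][:0]+[(s,(25,31,22),S((75,490))),(s,(-25,31,22),S((180,545))),(s,(-25,-31,22),S((275,460)))]
r=least_squares(lambda p:np.concatenate([(proj(c,rz(p[2])@np.array(l)+[p[0],p[1],0])-q)[0] for c,l,q in obs]),[500,-100,-.3])
print(r.x,r.fun.round(1))
S=lambda q:up(q,(180,180),10); T=lambda q:up(q,(220,120),10)
ob2=[(t,16,T((158,458))),(t,-16,T((330,462))),(s,-16,S((473,222))),(s,16,S((385,335)))]
r2=least_squares(lambda p:np.concatenate([(proj(c,rz(p[2])@np.array([0,y,0.])+[p[0],p[1],175])-q)[0] for c,y,q in ob2]),[650,0,0])
print(r2.x,r2.fun.round(1))
p=r.x; R=rz(p[2]);o=np.array([p[0],p[1],6.])
L=compass_segs(R,o)
for a,b in box(-25,25,-31,31,0,22): L.append((R@a+[p[0],p[1],0],R@b+[p[0],p[1],0],(0,255,0)))
overlay(s,285,150,60,100,6,L,"pics/os1.png");overlay(t,300,200,60,55,10,L,"pics/ot1.png")
E
```

```text
[ 4.84456615e+02 -9.45470450e+01 -2.77405605e-01] [ 0.6 -0.7  0.2  0.3  0.1  0.3 -0.9  0.5  0.4  0.8  0.2 -0.3]
[ 6.08887548e+02  7.47790037e+01 -3.06804230e-02] [ 0.6  0.3  0.1  0.2 -0.4  0.8 -0.3 -0.2]
```

View pics/os1.png

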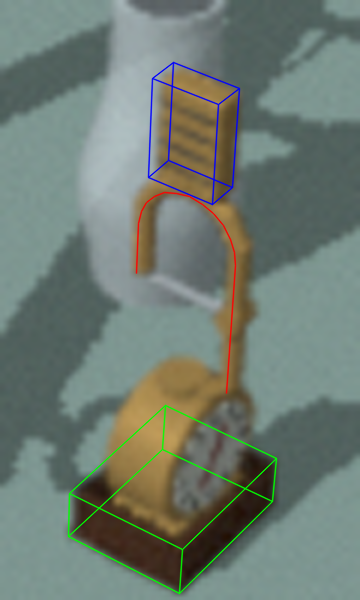

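View pics/ot1.png

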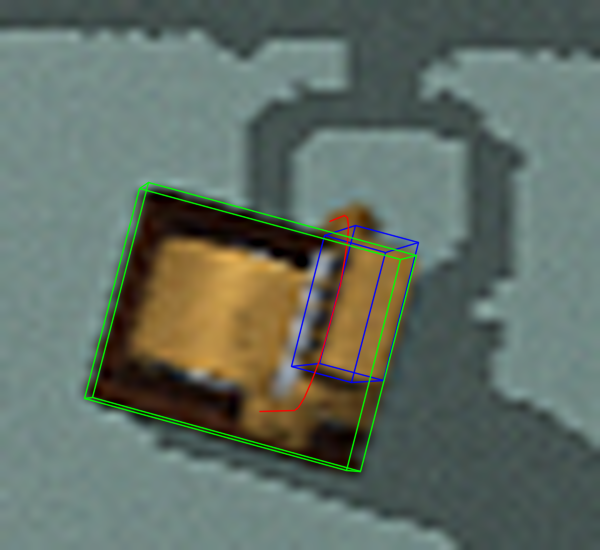

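Run:
```python
from h import *
import pickle
s,t=pickle.load(open("c0.pkl","rb"))
S=lambda q:up(q,(285,150),6); T=lambda q:up(q,(300,200),10)
obs=[(t,(13,-6,189),T((415,258))),(t,(-13,-6,189),T((378,392))),
(t,(13,6,189),T((355,238))),
(s,(-13,6,189),S((213,105))),(s,(-13,-6,189),S((239,92))),(s,(13,6,189),S((160,87))),
(s,(20,0,101),S((145,272))),(s,(-20,0,102),S((230,315)))]
def f(p): return np.concatenate([(proj(c,rz(p[2])@np.array(l)+[p[0],p[1],6])-q)[0] for c,l,q in obs])
r=least_squares(f,[485,-95,-.28],loss='soft_l1'); print(r.x,f(r.x).round(1))
p=r.x;L=compass_segs(rz(p[2]),np.array([p[0],p[1],6.]))
overlay(s,285,150,60,100,6,L,"pics/os2.png");overlay(t,300,200,60,55,10,L,"pics/ot2.png")
```

```text
[ 4.82923622e+02 -9.36628326e+01 -3.55527952e-01] [ 0.4 -0.3 -0.5 -0.2  0.2 -0.5  1.1  0.5  0.5  0.1 -0.5 -1.4 -0.4  0.3
  0.5  0.6]
```

Request:
{"method": "play_rows", "body": {"moves": [[0,0,-0.015,0,0,0.133,100],[0,0,-0.015,0,0,0.133,100],[0,0,-0.015,0,0,0.133,100],[0,0,-0.01,0,0,0.133,100]]}}

```text
t: 0.65
eef_pos: [157.4, -603.8, 248.8]
tcp_rot: [-3.137, 0.002, -0.294]
ft_force: [-0.1, 0.3, -0.4]
opening: 1.001
```

View pics/os2.png

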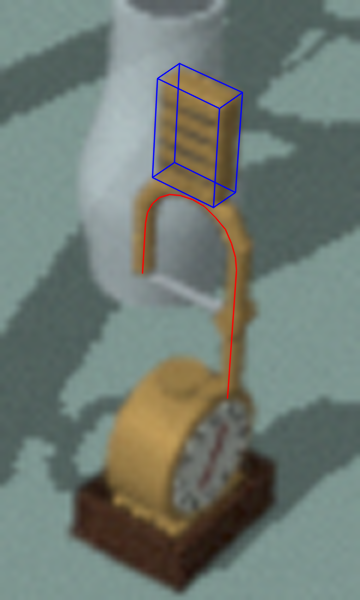

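View pics/ot2.png

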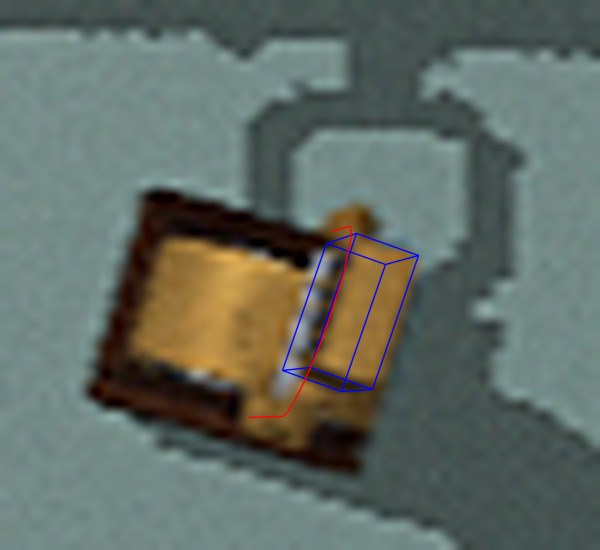

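Request:
{"method": "play_rows", "body": {"moves": [[0.0126,-0.0448,0,0,0,0,100],[0.0126,-0.0448,0,0,0,0,100],[0.0126,-0.0448,0,0,0,0,100],[0.0126,-0.0448,0,0,0,0,100],[0.0126,-0.0448,0,0,0,0,100],[0.0126,-0.0448,0,0,0,0,100],[0.0126,-0.0448,0,0,0,0,100],[0.0126,-0.0448,0,0,0,0,100]]}}

```text
t: 1.45
eef_pos: [363.0, -284.3, 249.9]
tcp_rot: [-3.14, 0.0, -0.309]
ft_force: [0.9, -0.2, -0.2]
opening: 1.0
```

Request:
{"method": "play_rows", "body": {"moves": [[0.0126,-0.0448,0,0,0,0,100],[0.0126,-0.0448,0,0,0,0,100],[0.0126,-0.0448,0,0,0,0,100],[0.0126,-0.0448,0,0,0,0,100]]}}

```text
t: 1.85
eef_pos: [468.3, -121.7, 251.1]
tcp_rot: [-3.14, -0.001, -0.309]
ft_force: [0.5, -1.1, 0.6]
opening: 0.998
```

Request:
{"method": "play_rows", "body": {"moves": [[0.0028,-0.0155,0,0,0,0,100],[0.0028,-0.0155,0,0,0,0,100],[0,0,0,0,0,0,100]]}}

```text
t: 2.15
eef_pos: [485.6, -87.6, 251.1]
tcp_rot: [-3.139, -0.002, -0.302]
ft_force: [-0.3, 0.0, -0.0]
opening: 0.998
```

Run:
```python
from cell import *
from h import *
c=read_camera("wrist"); cv2.imwrite("pics/w1.png",c["img"][:,:,::-1]);s=state();print(s["eef_pos"],s["tcp_rot"])
p=[483,-94,-.3]
overlay(c,0,0,560,420,1,compass_segs(rz(p[2]),np.array([p[0],p[1],6.])),"pics/w1.png")
```

```text
[485.12942013 -88.34489065 251.07178826] [-3.13959700e+00 -1.46086008e-03 -3.02772697e-01]
```

View pics/w1.png

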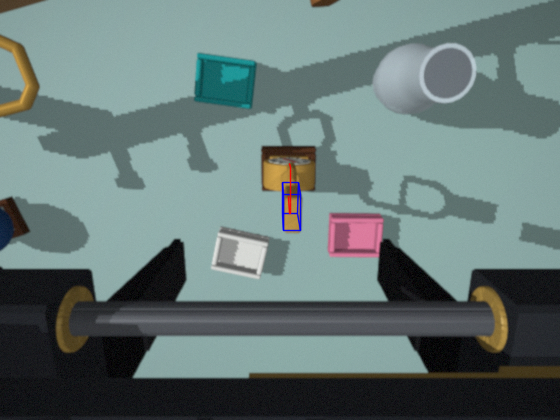

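The wrist view shows the compass at about (290,190), and the overlay lies close to it. I'll zoom in.

Run:
```python
from cell import *
from h import *
c=read_camera("wrist")
p=[483,-94,-.3]
overlay(c,250,130,80,110,6,[],"pics/w2a.png")
overlay(c,250,130,80,110,6,compass_segs(rz(p[2]),np.array([p[0],p[1],6.])),"pics/w2b.png")
cv2.imwrite("pics/w2.png",cv2.resize(np.hstack([cv2.imread("pics/w2a.png"),cv2.imread("pics/w2b.png")]),(780,536)))
```

```text
(no output)
```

View pics/w2.png

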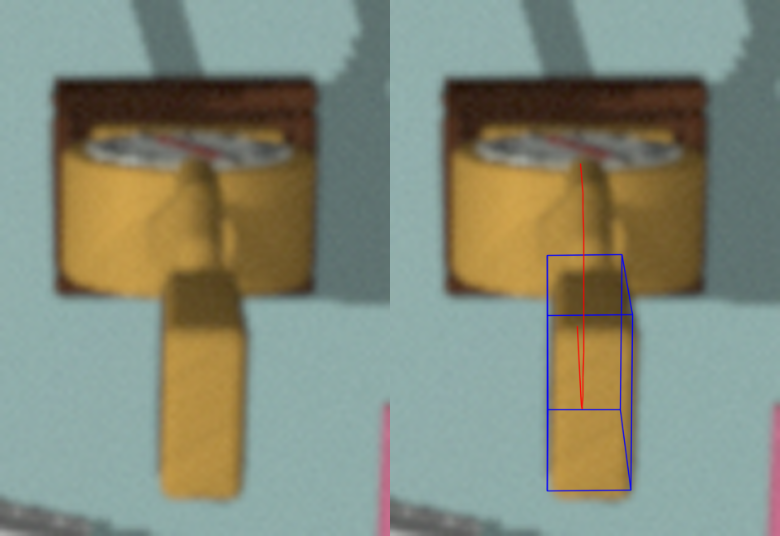

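Request:
{"method": "play_rows", "body": {"moves": [[-0.0017,0.0065,0,0,0,0,100],[0,0,0.027,0,0,0,100],[0,0,0.027,0,0,0,100],[0,0,0,0,0,0,100]]}}

```text
t: 2.65
eef_pos: [479.7, -99.1, 196.7]
tcp_rot: [-3.14, -0.004, -0.308]
ft_force: [0.1, 0.1, -0.1]
opening: 1.0
```

Request:
{"method": "play_rows", "body": {"moves": [[0.0002,-0.005,0.01,0,0,0,100],[0,0,0,0,0,0,100]]}}

```text
t: 2.85
eef_pos: [481.5, -95.7, 187.4]
tcp_rot: [-3.141, -0.005, -0.31]
ft_force: [-1.1, 0.1, 0.3]
opening: 1.003
```

Request:
{"method": "play_rows", "body": {"moves": [[0,-0.001,0.009,0,0,0,100],[0,0,0.008,0,0,0,100],[0,0,0,0,0,0,100]]}}

```text
t: 3.15
eef_pos: [482.6, -95.1, 170.7]
tcp_rot: [-3.141, -0.008, -0.31]
ft_force: [-1.3, -0.1, 0.3]
opening: 0.995
```

Run:
```python
from cell import *
from h import *
c=read_camera("wrist");s=state();print(s["eef_pos"],s["tcp_rot"])
overlay(c,150,130,280,200,2.8,[],"pics/w3.png")
```

```text
[482.76690281 -95.17405157 171.12174097] [-3.14069424 -0.00797847 -0.30978743]
```

View pics/w3.png

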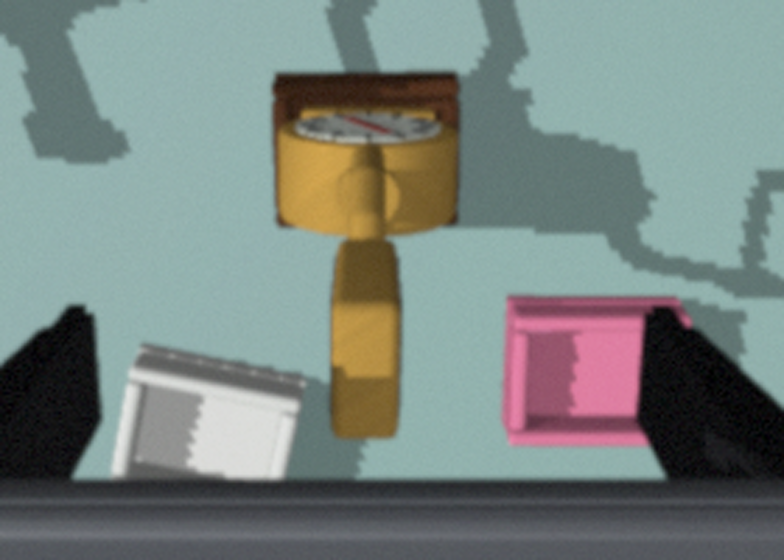

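The tab sits centred between the jaws, at about 366 of 369 px, and its yaw is aligned. Closing the gripper.

Request:
{"method": "play_rows", "body": {"moves": [[0,0,0,0,0,0,0],[0,0,0,0,0,0,0],[0,0,0,0,0,0,0],[0,0,0,0,0,0,0],[0,0,0,0,0,0,0],[0,0,0,0,0,0,0]]}}

```text
t: 3.8
eef_pos: [483.3, -95.2, 172.0]
tcp_rot: [-3.141, -0.01, -0.309]
ft_force: [-0.0, -0.5, 0.3]
opening: 0.551
```

Request:
{"method": "play_rows", "body": {"moves": [[0,0,0,0,0,0,0],[0,0,0,0,0,0,0],[0,0,0,0,0,0,0],[0,0,0,0,0,0,0],[0,0,0,0,0,0,0],[0,0,0,0,0,0,0]]}}

```text
t: 4.4
eef_pos: [483.2, -95.2, 172.1]
tcp_rot: [-3.141, -0.01, -0.309]
ft_force: [0.1, 0.4, -0.3]
opening: 0.121
```

Request:
{"method": "play_rows", "body": {"moves": [[0,0,0,0,0,0,0],[0,0,0,0,0,0,0],[0,0,-0.01,0,0,0,0],[0,0,-0.02,0,0,0,0],[0,0,-0.03,0,0,0,0],[0,0,-0.03,0,0,0,0],[0,0,0,0,0,0,0]]}}

```text
t: 5.1
eef_pos: [481.1, -94.7, 265.8]
tcp_rot: [-3.141, -0.005, -0.309]
ft_force: [-0.0, 0.3, -4.0]
opening: 0.12
```

Request:
{"method": "play_rows", "body": {"moves": [[0,0,0,0,0,-0.07,0],[0,0,0,0,0,-0.1,0],[0,0,0,0,0,-0.1,0],[0.008,-0.02,0,0,0,0,0],[0.016,-0.04,0,0,0,0,0],[0.016,-0.04,0,0,0,0,0],[0.012,-0.03,0,0,0,0,0],[0,0,0,0,0,0,0]]}}

```text
t: 5.9
eef_pos: [535.3, 37.9, 260.3]
tcp_rot: [-3.141, 0.003, -0.032]
ft_force: [0.0, 0.1, -4.4]
opening: 0.117
```

Run:
```python
from cell import *
from h import *
import pickle
S=state();print(S["t"],S["eef_pos"],S["tcp_rot"])
s=read_camera("side");t=read_camera("top");w=read_camera("wrist")
pickle.dump((s,t,w,state()),open("c1.pkl","wb"))
e=S["eef_pos"];R=rz(S["tcp_rot"][2]);o=np.array([e[0],e[1],e[2]-166])
L=compass_segs(R,o)
Re=rz(-.031)
b=np.array([608.9,74.8,175.])
L+=[(b+Re@[0,-16,0],b+Re@[0,16,0],(0,255,0))]
overlay(s,150,100,160,160,3.6,[],"pics/s4a.png");overlay(s,150,100,160,160,3.6,L,"pics/s4b.png")
overlay(t,200,110,110,110,6,L,"pics/t4.png");overlay(w,0,0,560,420,1,L,"pics/w4.png")
```

```text
5.9 [535.30298718  37.89941028 260.27696417] [-3.14139183  0.00348526 -0.03164453]
```

View pics/s4b.png

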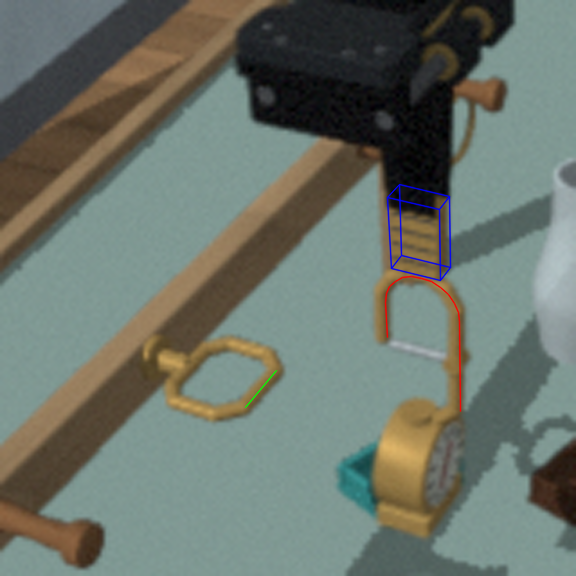

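View pics/t4.png

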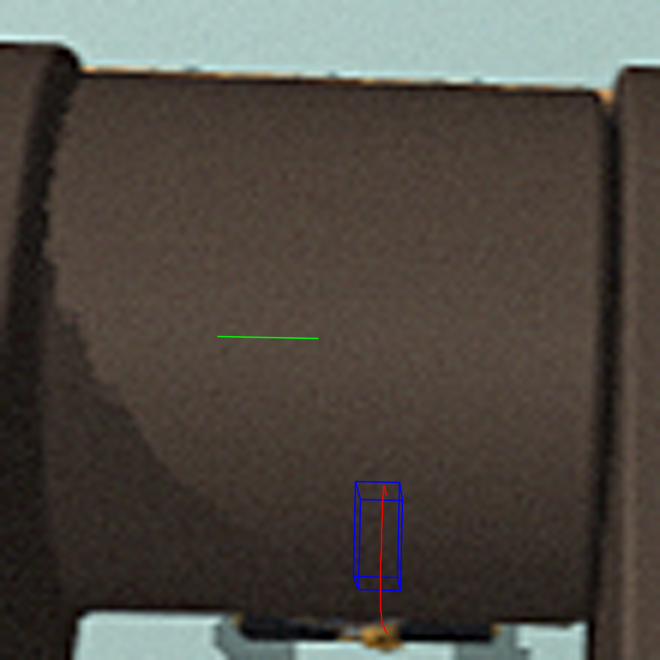

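View pics/w4.png

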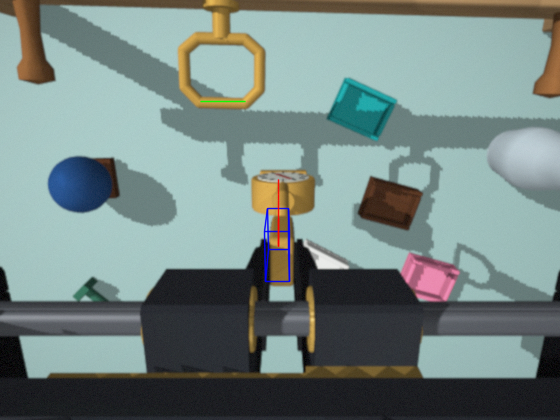

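Both views show the compass hanging straight in the grip with the gate shut, and the bar at wrist (222,103). I'll line up y next.

Request:
{"method": "play_rows", "body": {"moves": [[0.006,-0.0185,0.0005,0,0,0,0],[0.006,-0.0185,0.0005,0,0,0,0],[0,0,0,0,0,0,0],[0,0,0,0,0,0,0]]}}

```text
t: 6.45
eef_pos: [546.1, 67.3, 258.8]
tcp_rot: [3.139, 0.006, -0.039]
ft_force: [-0.2, -0.5, -3.0]
opening: 0.115
```

```bash
cat > look.py <<'E'
import sys
from cell import *
from h import *
n=sys.argv[1]
S=state();print(S["t"],S["eef_pos"],S["tcp_rot"],S["ft_force"],S["opening"])
s=read_camera("side");w=read_camera("wrist")
a=cv2.resize(s["img"][120:240,150:310,::-1],(800,600),interpolation=cv2.INTER_CUBIC);cv2.imwrite(f"pics/s{n}.png",a)
cv2.imwrite(f"pics/w{n}.png",w["img"][:,:,::-1])
E
python3 look.py 5
```

```text
6.45 [546.14507508  67.33783645 258.76520631] [ 3.13895434  0.00603744 -0.03906089] [-0.2125245  -0.50984511 -3.02839395] 0.11547881004417393
```

View pics/s5.png

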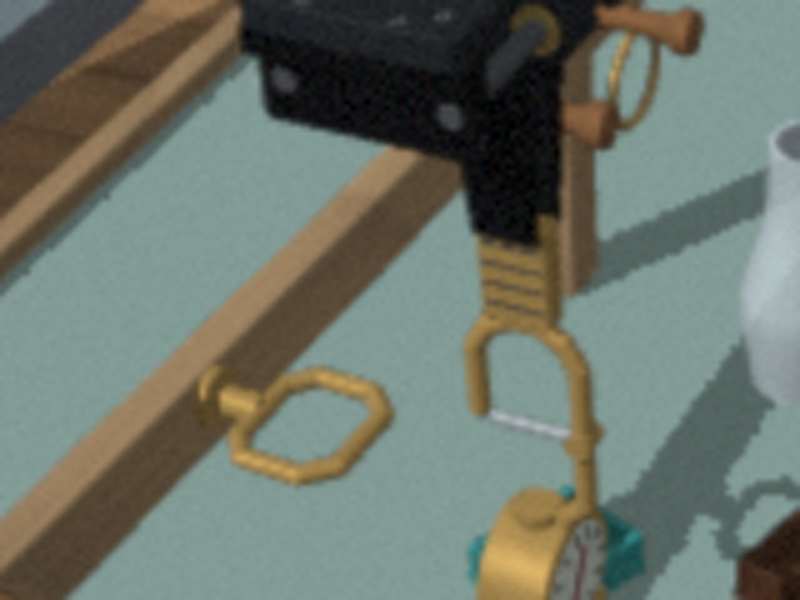

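View pics/w5.png

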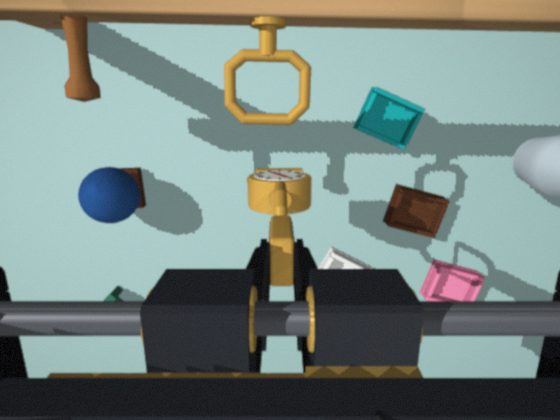

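Request:
{"method": "play_rows", "body": {"moves": [[0.0,-0.008,0,0,0,0,0],[0.012,0,0,0,0,0,0],[0.012,0,0,0,0,0,0],[0,0,0,0,0,0,0],[0,0,0,0,0,0,0]]}}

```text
t: 7.05
eef_pos: [572.9, 73.1, 258.9]
tcp_rot: [3.139, 0.005, -0.042]
ft_force: [0.1, -0.5, -2.5]
opening: 0.122
```

```bash
python3 look.py 6
```

```text
7.05 [572.930486    73.11438766 258.88871357] [ 3.13915597  0.00509802 -0.04170113] [ 0.09782108 -0.50242941 -2.52571796] 0.12159937049391671
```

View pics/s6.png

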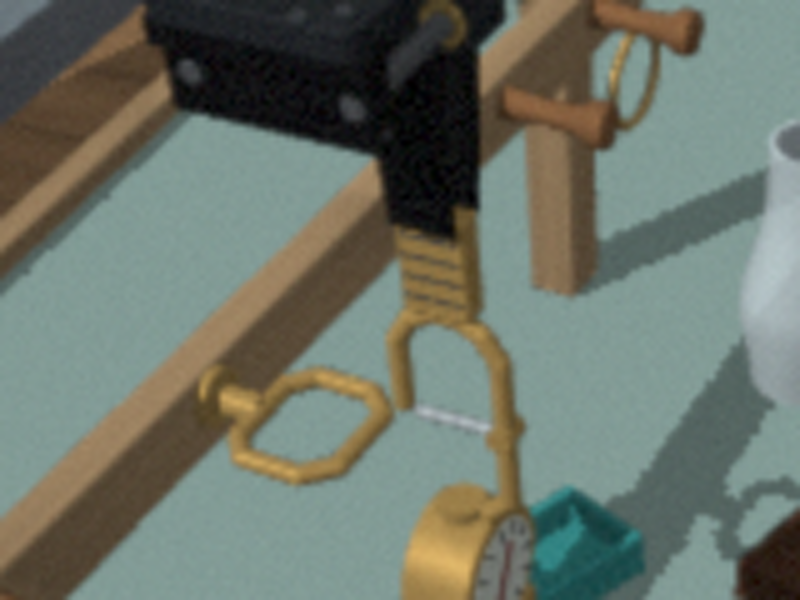

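View pics/w6.png

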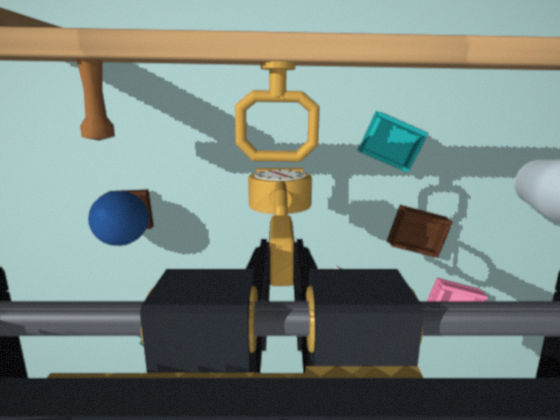

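The eye and hook are aligned within about 2 mm in the wrist view. In the side view the bar passes roughly 19 mm below the nose tip, as planned. Moving in level.

Request:
{"method": "play_rows", "body": {"moves": [[0.01,-0.0015,0,0,0,-0.012,0],[0.013,0,0,0,0,0,0],[0.013,0,0,0,0,0,0],[0,0,0,0,0,0,0],[0,0,0,0,0,0,0]]}}

```text
t: 7.65
eef_pos: [610.8, 73.8, 258.9]
tcp_rot: [3.139, 0.005, -0.027]
ft_force: [-0.2, -0.4, -4.0]
opening: 0.116
```

```bash
python3 look.py 7
```

```text
7.65 [610.8286666   73.80557702 258.92573067] [ 3.13927687  0.00475923 -0.02661874] [-0.20180134 -0.36022112 -4.03909936] 0.115663297259685
```

View pics/s7.png

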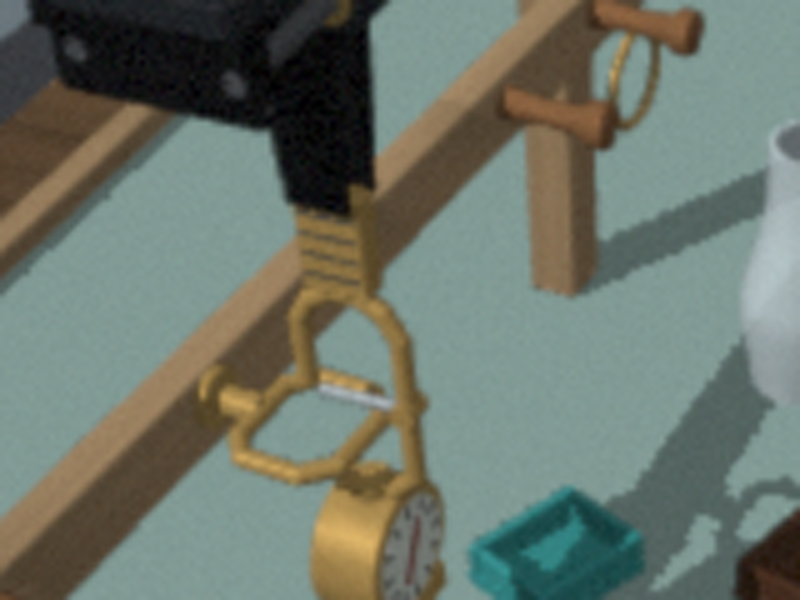

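View pics/w7.png

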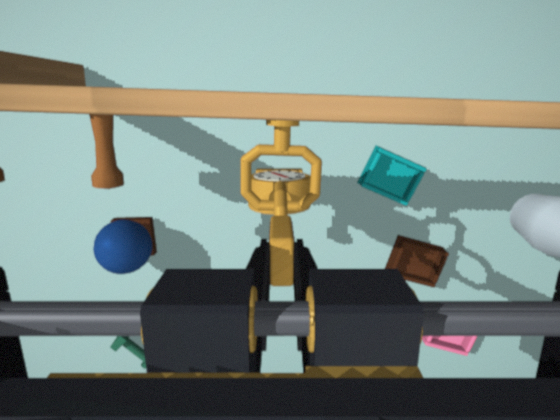

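The bar lies between nose and shank, under the middle of the gate: side view gate (358,398), bar (368,440). Pressing down now.

Request:
{"method": "play_rows", "body": {"moves": [[0,0,0.01,0,0,0,0],[0,0,0.01,0,0,0,0],[0,0,0.01,0,0,0,0],[0,0,0.008,0,0,0,0]]}}

```text
t: 8.15
eef_pos: [610.7, 73.9, 221.2]
tcp_rot: [3.14, -0.001, -0.026]
ft_force: [-1.8, 0.0, 4.2]
opening: 0.119
```

```bash
python3 look.py 8
```

```text
8.15 [610.66143865  73.90183882 221.24157631] [ 3.13958866e+00 -1.04332910e-03 -2.63579677e-02] [-1.84281817e+00  1.36014716e-03  4.22587108e+00] 0.1187193736443055
```

View pics/s8.png

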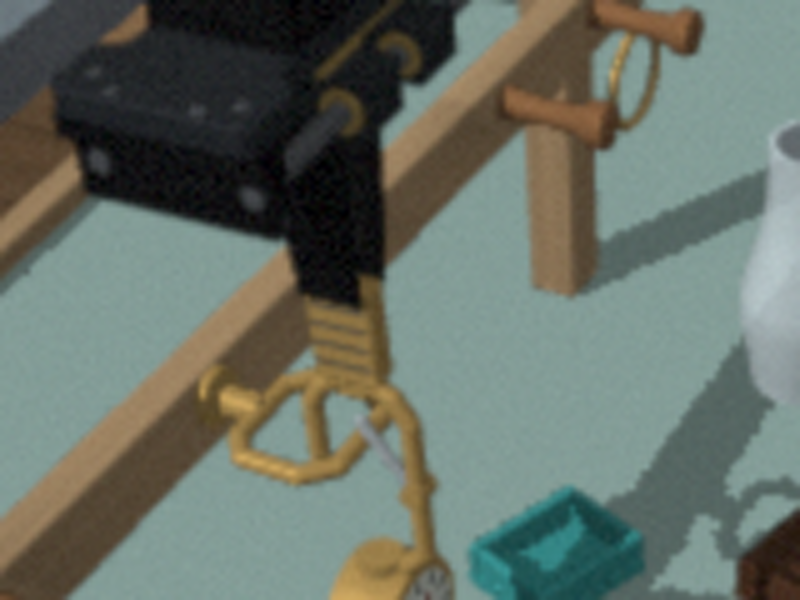

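The gate has swung up, with its tip at (360,420), and the force is about 7 N up. I'll keep pressing.

Request:
{"method": "play_rows", "body": {"moves": [[0,0,0.006,0,0,0,0],[0,0,0.005,0,0,0,0],[0,0,0.004,0,0,0,0],[0,0,0,0,0,0,0]]}}

```text
t: 8.65
eef_pos: [609.1, 73.9, 202.8]
tcp_rot: [3.139, 0.005, -0.026]
ft_force: [-0.3, 0.6, -4.0]
opening: 0.119
```

```bash
python3 look.py 9
```

```text
8.65 [609.09673478  73.86874521 202.77905357] [ 3.1393237   0.00455652 -0.02629674] [-0.26678167  0.57651978 -3.96686074] 0.11877118736948218
```

View pics/s9.png

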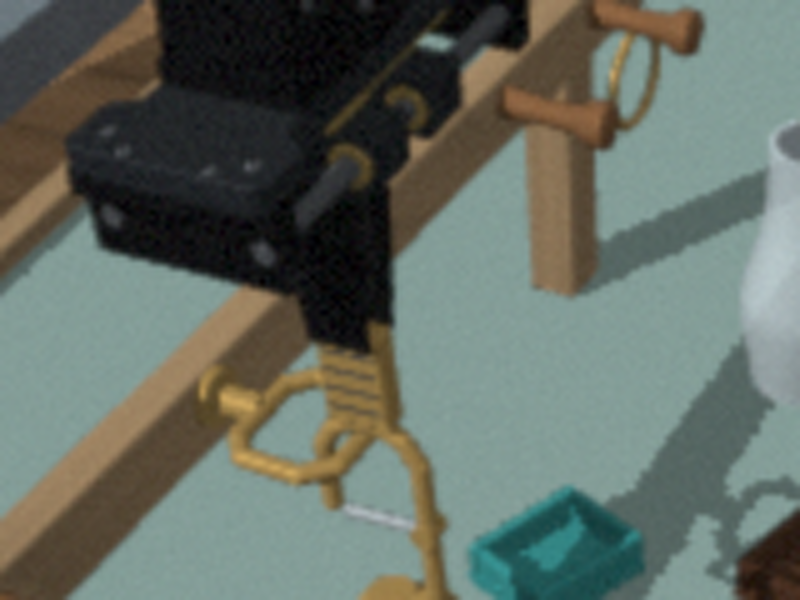

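The gate is shut again, from (340,510) to (415,525), below the bar. Now I'll ease down to contact.

Request:
{"method": "play_rows", "body": {"moves": [[0,0,0.001,0,0,0,0],[0,0,0.001,0,0,0,0]]}}

```text
t: 8.95
eef_pos: [609.7, 73.8, 201.8]
tcp_rot: [3.139, 0.003, -0.026]
ft_force: [-1.8, 1.0, 3.0]
opening: 0.122
```

Request:
{"method": "play_rows", "body": {"moves": [[0,0,0.001,0,0,0,0],[0,0,0,0,0,0,0]]}}

```text
t: 9.15
eef_pos: [610.1, 73.9, 201.9]
tcp_rot: [3.139, 0.001, -0.026]
ft_force: [-0.9, 0.6, -1.7]
opening: 0.12
```

Request:
{"method": "play_rows", "body": {"moves": [[0,0,0,0,0,0,16],[0,0,0,0,0,0,20],[0,0,0,0,0,0,25],[0,0,0,0,0,0,30],[0,0,0,0,0,0,35]]}}

```text
t: 9.65
eef_pos: [610.7, 73.9, 202.5]
tcp_rot: [3.14, -0.001, -0.026]
ft_force: [0.3, -0.1, 0.0]
opening: 0.325
```

```bash
python3 look.py 10
```

```text
9.65 [610.70627333  73.85884109 202.51680783] [ 3.13954813e+00 -1.16397745e-03 -2.63588082e-02] [ 0.25908061 -0.13281497  0.0365465 ] 0.32549372449636416
```

View pics/s10.png

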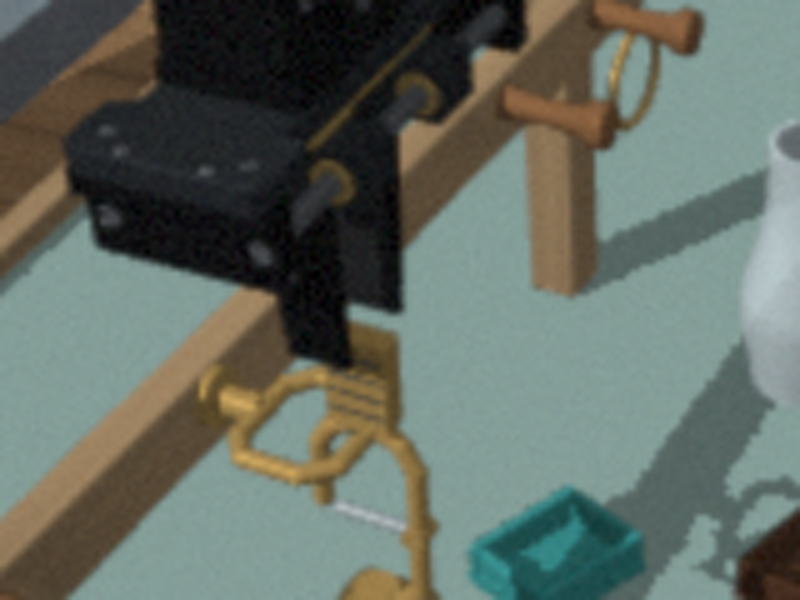

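View pics/w10.png

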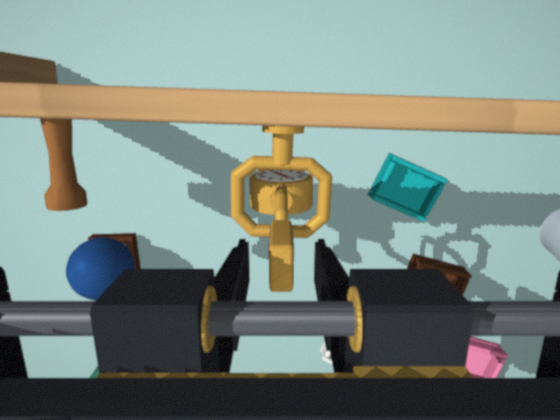

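The compass is hanging free of the jaws with its gate shut. I'll raise the gripper and let it settle.

Request:
{"method": "play_rows", "body": {"moves": [[0,0,-0.005,0,0,0,45],[0,0,-0.015,0,0,0,50],[0,0,-0.03,0,0,0,50],[0,0,-0.03,0,0,0,50],[0,0,-0.03,0,0,0,50],[0,0,-0.03,0,0,0,50],[-0.02,0,-0.02,0,0,0,50],[0,0,0,0,0,0,50]]}}

```text
t: 10.55
eef_pos: [589.7, 74.7, 370.5]
tcp_rot: [3.14, -0.0, -0.026]
ft_force: [0.5, 0.1, -0.3]
opening: 0.5
```

```bash
python3 look.py 11
```

```text
10.55 [589.74012727  74.70522959 370.54335542] [ 3.13954794e+00 -3.47258369e-04 -2.63990314e-02] [ 0.46655999  0.05149652 -0.28027041] 0.5004996086199346
```

Request:
{"method": "play_rows", "body": {"moves": [[-0.02,0,0,0,0,0,50],[-0.04,0,0,0,0,0,50],[-0.04,0,0,0,0,0,50],[-0.03,0,0,0,0,0,50],[0,0,0,0,0,0,50],[0,0,0,0,0,0,50],[0,0,0,0,0,0,50],[0,0,0,0,0,0,50]]}}

```text
t: 11.45
eef_pos: [458.6, 77.4, 357.8]
tcp_rot: [3.138, 0.019, -0.028]
ft_force: [-0.6, -0.2, -0.1]
opening: 0.498
```

```bash
sed -i 's/120:240,150:310/140:275,130:310/' look.py; python3 look.py 12
```

```text
11.45 [458.61765205  77.44859233 357.82426409] [ 3.13840477  0.01883419 -0.02786681] [-0.617704   -0.15140184 -0.1043326 ] 0.49776060643067366
```

Request:
{"method": "play_rows", "body": {"moves": [[0,0,0,0,0,0,50],[0,0,0,0,0,0,50],[0,0,0,0,0,0,50],[0,0,0,0,0,0,50]]}}

```text
t: 11.95
eef_pos: [459.4, 77.4, 357.2]
tcp_rot: [3.138, 0.02, -0.028]
ft_force: [-0.3, 0.6, 0.0]
opening: 0.499
```

```bash
python3 look.py 13; python3 -c "
import cv2,numpy as np
a=cv2.imread('pics/s12.png');b=cv2.imread('pics/s13.png');print(cv2.absdiff(a,b).max(),cv2.absdiff(a,b)[200:].mean())
from cell import *
cv2.imwrite('pics/side_end.png',read_camera('side')['img'][:,:,::-1])"
```

```text
11.95 [459.37670206  77.3504377  357.2190527 ] [ 3.13836981  0.02002133 -0.02808115] [-0.25500672  0.55449625  0.00924054] 0.4992903806334872
28 1.712934375
```

View pics/s13.png

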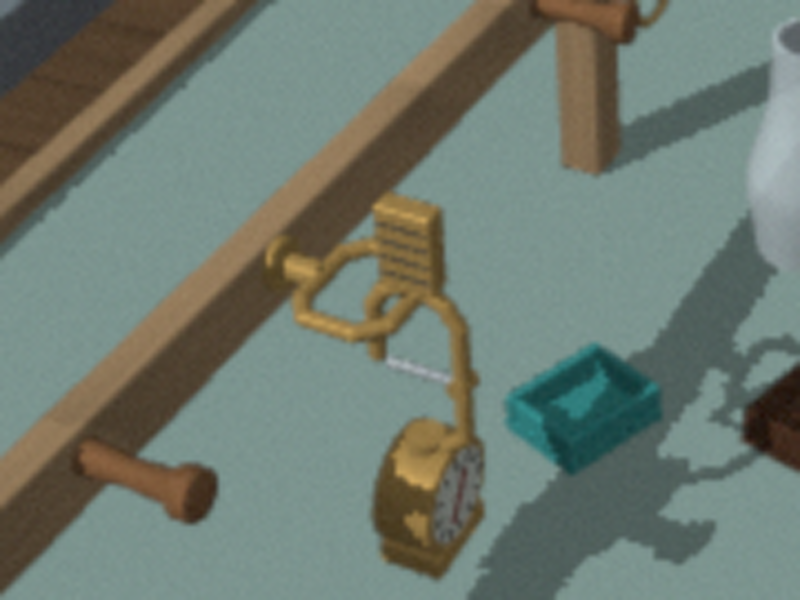

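View pics/side_end.png

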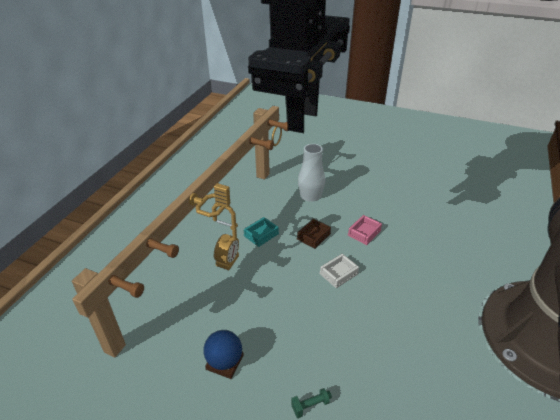

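View pics/s12.png

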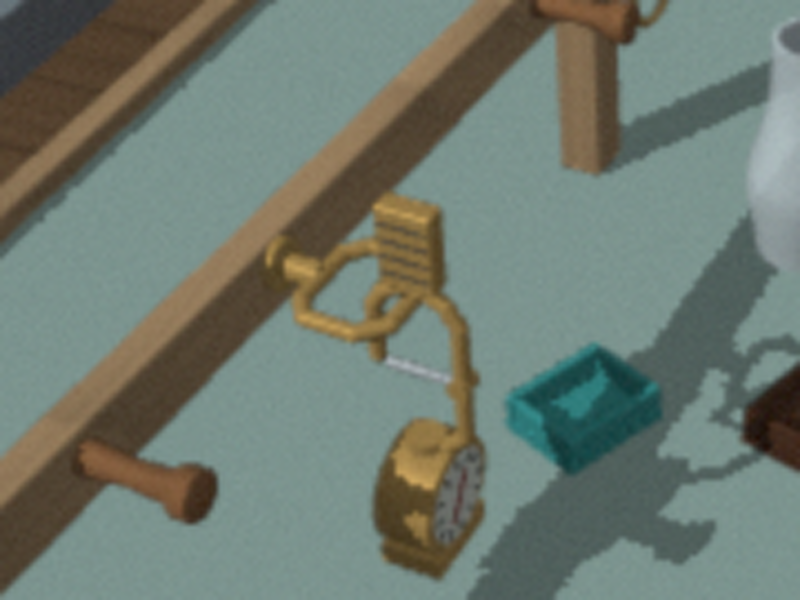

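The compass hangs still: two frames 0.5 s apart differ only by image noise. The gate is shut below the bar, and the sphere, chimney and pin are in their starting places. Handing in.

```bash
python3 -c "
from cell import *
print(job_done())"
```

```text
the job is handed in; nothing more can be done
None
```

The compass now hangs from the brass eye with its gate shut below the bar, and I handed the job in at about 12 s of the 38 s allowed.

- **What I did:** I gripped the compass by its tab, lifted it out of the cradle and moved it in level so the bar sat under the gate. I then pressed down until the gate swung up and snapped shut beneath the bar. With the bow resting on the bar, I let go and moved the arm well clear.
- **Last checks:** The side view showed the gate closed. Two pictures 0.5 s apart, taken after release, differed only by image noise, so the compass is hanging still. The sphere, chimney and pin look unmoved. The forces reported while pressing stayed under about 10 N.
- **Disagreements:** My model overlays were 2–4 mm off between the side and wrist cameras, so I lined up the hook and bar from the pictures instead. No check failed.

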